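# Set the board holder's clamp screw a quarter turn short of tight

### The arm

A 6-joint arm with a two-finger parallel gripper is mounted at the origin on the work surface. World frame = base frame: x ahead of the robot, y to its left, z up, the work surface at z = 0. Lengths are in m, angles in rad, forces in N, time in s.
With the tool pointing down it reaches from about 0.425 to 0.95 m from the base axis. Payload 14.7 kg.
Tool frame: the origin (TCP) lies between the finger pads; the fingertips stand 8 mm ahead of it and the grasp point (between the pads) lies 11 mm behind it; y points along the fingers, x is the direction in which the jaws open and shut, and the axes are right-handed (so a half turn about y gives the same grasp; the last joint's range is limited). The gripper opens to 85 mm and grips with 20 to 120 N. Pads are 22 mm wide; open, the fingers measure 114 mm over their backs; the gripper's body (76 mm by 85 mm) begins 54 mm behind the grasp point. The pads swing forward as they close: fully open they stand 13 mm farther back than shut.
Start: joints at [-1.286, 0.48, 1.596, -0, 1.065, -0.047], TCP at [0.212, -0.615, 0.205] pointing down, gripper open.
Joint ranges: [-2.75, 2.75], [-0.82, 2.05], [0.23, 2.67], [-1.56, 4.7], [0.09, 2.69], [-2.92, 2.92]. Speed limits (rad/s): [1.89, 1.89, 2.39, 3.01, 3.01, 3.01].

### API

Orientations are given as a unit quaternion [x, y, z, w].
In Python, from station import env gives the robot as it stands.
- The arm moves only by the tool drive_tool, never from a script. Its argument "rows" is a list of rows, each a list of 3 entries, a list of its own where there are three numbers: the opening, from 0 (shut) to 1 (fully open), then the shift along the tool's x, y, z in m, then the turn about the tool's y in degrees. A call has 1 to 8 rows; each row is the pose to reach, as a shift and turn from the pose commanded when the call began, along the tool's axes at that moment; what a row does not reach only later rows make up. A row lasts 1/8 s, in which the tool goes at most 62.5 mm and 10.7 degrees, less where a joint would pass 70% of its speed; a pose out of reach is approached as far as the arm can. A call with a gripper value outside its range is refused whole. The fingers move at their own pace and stop on an object; the grip force is fixed at half the most. Time passes only in rows, so rows that repeat a pose let the fingers close. It gives the time, the measured TCP pose, the force and the opening at its end, in the units of the state.
- env.get_obs(): the state, without advancing time (a new reading comes with each control period).
- env.get_image(name): name is "scene" or "top" or "wrist"; returns a dict with "img" (400x640x3 uint8, blue, green, red), "range_z" (400x640 float32, m along the optical axis (not along the pixel's ray), 0 where there is no reading), "K" (3x3 intrinsics, pixels), "camera_from_world" (4x4, takes a point from world to camera coordinates); the wrist camera has in their place "tool_from_camera" (4x4, takes a point from camera to tool coordinates, whose origin is the TCP and whose axes are the tool frame's). Camera axes: x right, y down, z forward; pixel columns grow to the right and rows downward; lengths in m; the calibration is good to about 2 mm. A picture is of the moment at which its call begins: read the wrist's pose just before it.
- env.sign_off(): hands the job in, once; it reports no verdict.
Trained networks look in a picture, given as the dict that the camera call returned (one of the last four; its "shot" number tells which), for a name from the list of things; names that differ only in an ending like _2 or _b are one class to them, and where a whole thing is asked for, a point or a joint stands for the part that bears it (a point fixed in the world has none). Each returns a list of dicts, best first, with "score" (0 to 1); they miss things now and then, are a little off and sometimes report something else, mostly with a low value. They report only what shows in the picture. A call takes as long as a camera call.
- env.look_for(picture, label): "centre" ([x, y, z] in m, in the coordinates of the camera as it stood for that picture, good to about 4 mm: the middle of the surface that is visible of it).
- env.trace(picture, label): "pixels" (400x640 bool, what is visible of it).
The state is a dict: "time": time; "joints": joint angles; "joint_velocities": joint speeds; "joint_torque": joint torques, N m; "position": TCP position; "tcp_rot": TCP orientation; "force": force on the tool from outside, world axes, zero at the start; "moment": the same for the moment, N m; "opening": finger opening in m.
Only numpy, scipy, OpenCV 4.12 (cv2) and the standard library are available. Lean on these libraries where they do the work, as an engineer would, in place of code of your own. Each camera call takes 0.05 s, during which the arm holds its last target.

### The job

Close the circuit-board holder: slide its jaw fully home against the circuit board, then turn the brass thumbscrew clockwise until it seats and back it off a quarter turn, so that the board can still expand while it is soldered. Finish while still holding the thumbscrew there with the fingers, the jaw still home; leave the solder spool, the parts tin and the side cutters where they are.

Things in the scene. Friction and masses are not known exactly. Their poses are not given: they have to be found in the camera images.
- holder: fixed circuit-board holder on a tan chipboard, 320 (x) by 380 mm (y), 16 thick, reaching y -240 to +140 mm. Origin: on the table under the circuit-board edge that the sliding jaw meets; +y is the way the jaw closes. Rail 50 mm wide, top 26 mm high, y -220 to +100. Green circuit board y 0 to +82, parts on it up to 57 mm high; fixed black jaw at y +80 to +94, 56 mm high
- jaw_slide (a joint): sliding jaw, m: 0 = open, 0.070 = end stop, on the circuit board; grows to holder +y. Starts 30 to 70 mm short, stays where left, needs 6 N. Black jaw bar 110 x 14 mm, top 56 mm high, face at holder y = value - 70 mm; behind it a blue spine 40 mm wide, top 38 mm high, carries the thumbscrew 50 mm and the orange lug 125 mm behind the face, on holder x = 0; all slides as one
- lug_top (a point): centre of the top face of the orange lug on the tail of the sliding jaw: lug 16 mm (holder x) by 24 mm (holder y), its top 74 mm above the table, the spine under it 38 mm above the table
- clamp_screw (a joint): thumbscrew, rad: grows clockwise seen from above; 2.40 = seated, a hard stop; starts 0.5 to 1.3 short of it; backed off a quarter turn = 0.83. Vertical axis, slides with the jaw. Friction 0.06 N m, stays where left, does not rise. Seated, its white-marked wing points along holder -x, to the red dot on the dial; a quarter turn back, along holder -y, to the green dot
- screw_head: brass wing of the thumbscrew: flat upright bar 36 mm long (its x), 9 thick (its y), 26 high; origin at its centre on the screw axis, 93 mm above the table; +x is the white-marked wing. Below it a collar 24 mm across, down to 78 mm above the table, and an aluminium dial 56 mm across, its top at 70 mm, with a red and a green dot. Pinch its flat sides from above
- solder_spool: loose aluminium solder spool, 44 mm across, 38 mm high, upright on the chipboard; origin: centre of its underside. Bystander
- parts_tin: loose open blue box 50 x 60 x 22 mm on the chipboard; origin: centre of its underside. Bystander
- side_cutters: loose side cutters with a red and a black handle, 117 mm long (y -76 to +41 mm), about 34 mm wide, 12 mm high, lying on the chipboard, origin on the underside, its y along the tool. Bystander

How it is judged:
On the way, in this order (a step that is already met when the one before it is completed fails the run):
1. the jaw is slid home to its end stop (within 3 mm) (value of joint jaw_slide above 0.067 m), for 0.1 s.
2. the thumbscrew is turned clockwise until it seats (within 0.06 rad) (value of joint clamp_screw above 2.34 rad), for 0.1 s.
At the end, for the whole second after the job is handed in: the thumbscrew stands a quarter turn (1.57 rad, +-0.22 rad) back from its seat and the fingers still hold it (contact force over 2 N), with the jaw within 4 mm of its end stop (value of joint clamp_screw between 0.61 and 1.05 rad and value of joint jaw_slide above 0.066 m and contact force between the fingers and screw_head above 2 N); the arm keeps its last pose, push and grip.
It fails at once if the solder spool, parts tin or side cutters are shifted by more than 20 mm (distance of any of solder_spool, parts_tin, side_cutters from where it was at the start of the episode above 0.02 m).
It also fails if it takes over 51 s, if anything falls off the work surface, if the arm or the gripper's body presses on something with over 40 N, if the wrist force passes 120 N, or if a joint passes its speed limit or range.

## Working session

There is one attempt and no reset: what is moved stays moved. The work goes in short steps, Python scripts to look and compute and a tool call to move; the robot and the scene stay as the last step left them, time stands still between calls to the robot, and variables do not carry over. Pictures are saved under pics/ and viewed, and the job is handed in when it is done.

Besides the shell and the picture viewer there is one more tool, called after ">>>" by a JSON object that holds its "op" and its "data". drive_tool: Moves the arm, as the interface text tells. Its arguments: {"type":"object","properties":{"rows":{"type":"array"}},"required":["rows"]}

```bash
ls; mkdir -p pics
cat > h.py <<'E'
import numpy as np, cv2
from station import env
from scipy.spatial.transform import Rotation as R
def T_wc(p,o=None):
    if "camera_from_world" in p: return np.linalg.inv(np.array(p["camera_from_world"]))
    T=np.eye(4);T[:3,:3]=R.from_quat(o["tcp_rot"]).as_matrix();T[:3,3]=o["position"]
    return T@np.array(p["tool_from_camera"])
def pts(p,mask,T):
    v,u=np.nonzero(mask&(p["range_z"]>0)); z=p["range_z"][v,u];K=np.array(p["K"])
    c=np.stack([(u-K[0,2])/K[0,0]*z,(v-K[1,2])/K[1,1]*z,z,np.ones_like(z)])
    return (T@c)[:3].T
E
python3 - <<'E'
from h import *
np.set_printoptions(precision=4,suppress=True)
o=env.get_obs();print(o)
for n in ["top","scene"]:
    p=env.get_image(n);cv2.imwrite(f"pics/{n}0.png",p["img"]);T=T_wc(p)
    for l in ["holder","lug_top","jaw_slide","screw_head","solder_spool","parts_tin","side_cutters"]:
        print(n,l,[(round(d["score"],2),(T@np.r_[d["centre"],1])[:3]) for d in env.look_for(p,l)[:2]])
E
```

```text
pics
{'time': 0.0, 'joints': array([-1.2856,  0.4808,  1.5969,  0.    ,  1.0651, -0.0466]), 'joint_velocities': array([ 0.0007,  0.001 ,  0.0015,  0.0011, -0.    ,  0.0002]), 'joint_torque': array([ -0.0022, -95.0631, -43.0195,  -0.0005,   0.0124,  -0.    ]), 'position': array([ 0.2116, -0.6141,  0.2043]), 'tcp_rot': array([-0.5754,  0.4109, -0.4102,  0.576 ]), 'force': array([ 0.1566,  0.4597, -0.0287]), 'moment': array([-0.0056, -0.0027,  0.0431]), 'opening': 0.08553229140046141}
top holder [(0.87, array([0.5077, 0.0301, 0.0131]))]
top lug_top [(0.73, array([ 0.4857, -0.0336,  0.0555]))]
top jaw_slide [(0.81, array([ 0.4852, -0.0379,  0.0569]))]
top screw_head [(0.7, array([ 0.4925, -0.029 ,  0.1101]))]
top solder_spool [(0.58, array([0.4025, 0.1219, 0.0544]))]
top parts_tin [(0.66, array([ 0.3629, -0.0442,  0.0173]))]
top side_cutters [(0.75, array([ 0.6286, -0.0226,  0.0254]))]
scene holder []
scene lug_top [(0.85, array([ 0.4947, -0.0399,  0.0508]))]
scene jaw_slide [(0.91, array([ 0.494 , -0.0431,  0.0452]))]
scene screw_head [(0.73, array([ 0.3608, -0.0457,  0.0254])), (0.71, array([ 0.4967, -0.0316,  0.0996]))]
scene solder_spool [(0.75, array([0.4055, 0.1279, 0.0528]))]
scene parts_tin [(0.86, array([ 0.3594, -0.0484,  0.0254]))]
scene side_cutters [(0.6, array([ 0.6304, -0.0288,  0.0242]))]
```

View pics/top0.png

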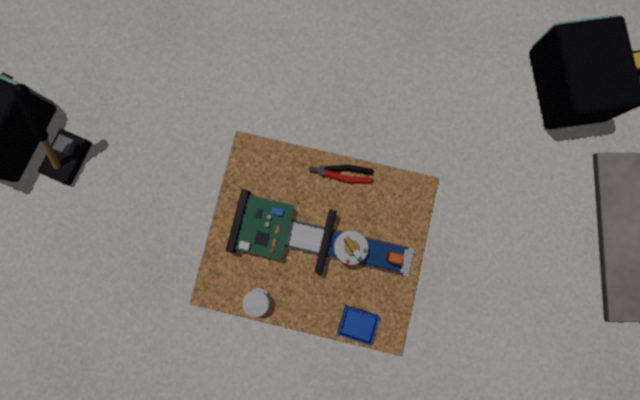

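View pics/scene0.png

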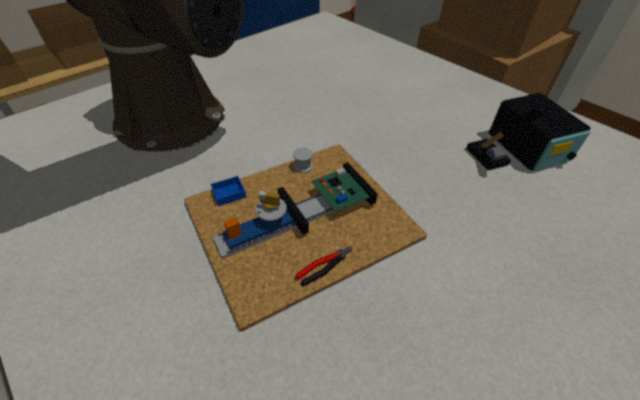

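Run:
```python
from h import *
np.set_printoptions(precision=4,suppress=True)
o=env.get_obs();print(R.from_quat(o["tcp_rot"]).as_matrix())
p=env.get_image("top");T=T_wc(p);print(p["K"],T)
for l in ["holder","jaw_slide","lug_top","screw_head"]:
    d=env.trace(p,l)
    if not d: print(l,"none");continue
    m=d[0]["pixels"];q=pts(p,m,T)
    print(l,m.sum(),q.min(0),q.max(0),np.percentile(q[:,2],[5,50,95]))
    r=cv2.minAreaRect((q[:,:2]*1000).astype(np.float32));print(r)
    if l=="jaw_slide":
        for a,b in [(.070,.08),(.05,.062),(.085,.12),(.034,.044)]:
            s=q[(q[:,2]>a)&(q[:,2]<b)]
            if len(s)>5: print(a,b,len(s),s.mean(0),cv2.minAreaRect((s[:,:2]*1000).astype(np.float32)))
cv2.imwrite("pics/topz.png",cv2.resize(p["img"][100:300,200:460],None,fx=3,fy=3)[:600,:800])
```

```text
[[ 0.3257  0.      0.9455]
 [-0.9455 -0.      0.3257]
 [ 0.     -1.     -0.    ]]
[[417.2556   0.     319.2294]
 [  0.     417.2556 199.8579]
 [  0.       0.       1.    ]] [[ 0.0115 -0.9929  0.1181  0.4884]
 [-0.9999 -0.011   0.0049  0.0192]
 [-0.0036 -0.1181 -0.993   0.7585]
 [ 0.      0.      0.      1.    ]]
holder 35959 [ 0.3118 -0.1914 -0.0024] [0.7023 0.2492 0.1091] [0.0141 0.0164 0.0556]
((507.55389404296875, 27.552337646484375), (389.57159423828125, 327.1674499511719), 77.42382049560547)
jaw_slide 2451 [ 0.4495 -0.1234  0.0161] [0.5605 0.0284 0.1091] [0.0366 0.0563 0.1045]
((491.1504821777344, -51.869895935058594), (142.87388610839844, 113.76100158691406), 77.45145416259766)
0.07 0.08 478 [ 0.4887 -0.05    0.0717] ((493.5452880859375, -59.4753303527832), (52.1099739074707, 110.7181625366211), 0.716961145401001)
0.05 0.062 540 [0.5022 0.0095 0.0558] ((492.1337890625, -37.550743103027344), (114.492431640625, 109.45838928222656), 77.45145416259766)
0.085 0.12 152 [ 0.4932 -0.0301  0.1049] ((494.5023193359375, -31.807472229003906), (35.9625244140625, 12.873064041137695), 34.669551849365234)
0.034 0.044 854 [ 0.4844 -0.0697  0.038 ] ((487.3401794433594, -58.31971740722656), (128.65554809570312, 39.88270568847656), 77.38041687011719)
lug_top 2521 [ 0.4495 -0.1242  0.0139] [0.5605 0.0284 0.1091] [0.0363 0.0562 0.1045]
((489.9844665527344, -52.63762664794922), (147.77369689941406, 113.75617980957031), 76.59613037109375)
screw_head 231 [ 0.4774 -0.0451  0.0689] [ 0.5083 -0.0183  0.1091] [0.0814 0.1048 0.108 ]
((493.111083984375, -30.842470169067383), (33.7147331237793, 22.86629867553711), 10.457361221313477)
```

>>> {"op": "drive_tool", "data": {"rows": [[1,[-0.06,0,0.06],0],[1,[-0.1,0,0.1],0],[1,[-0.14,0,0.14],0],[1,[-0.18,0,0.18],0],[1,[-0.22,0,0.22],0],[1,[-0.26,0,0.26],0],[1,[-0.3,0,0.3],0],[1,[-0.34,0,0.34],0]]}}

```text
time: 2.05
position: [0.4232, -0.1807, 0.2052]
tcp_rot: [-0.576, 0.41, -0.411, 0.576]
force: [1.3, -0.3, 0.8]
opening: 0.0851
```

>>> {"op": "drive_tool", "data": {"rows": [[1,[-0.04,0,0.04],-5],[1,[-0.08,0,0.08],-10],[1,[-0.118,0,0.115],-15.7],[1,[-0.118,0,0.115],-15.7],[1,[-0.118,0,0.115],-15.7]]}}

```text
time: 2.68
position: [0.4925, -0.0334, 0.2049]
tcp_rot: [0.627, -0.328, 0.328, -0.626]
force: [0.4, -0.5, 0.0]
opening: 0.0853
```

```bash
cat > m.py <<'E'
from h import *
import sys
np.set_printoptions(precision=4,suppress=True)
o=env.get_obs();print(o["time"],o["position"],o["joints"],o["force"],o["moment"],o["opening"])
M=R.from_quat(o["tcp_rot"]).as_matrix();print("toolx ang",np.degrees(np.arctan2(M[1,0],M[0,0])))
for n in sys.argv[2:]:
    p=env.get_image(n);T=T_wc(p,o);cv2.imwrite(f"pics/{n}{sys.argv[1]}.png",p["img"])
    q=pts(p,np.ones((400,640),bool),T)
    d=env.trace(p,"screw_head")
    if d:
        s=pts(p,d[0]["pixels"],T);s=s[s[:,2]>.098];print(n,"screw",d[0]["score"],len(s),s.mean(0) if len(s) else 0,cv2.minAreaRect((s[:,:2]*1000).astype(np.float32)) if len(s) else 0)
    for l in ["jaw_slide"]:
        d=env.trace(p,l)
        if d:
            s=pts(p,d[0]["pixels"],T)
            for a,b in [(.052,.06),(.034,.042)]:
                t=s[(s[:,2]>a)&(s[:,2]<b)]
                if len(t)>20: print(n,a,len(t),t.mean(0),cv2.minAreaRect((t[:,:2]*1000).astype(np.float32)))
E
python3 m.py 1 wrist top
```

```text
2.675 [ 0.4925 -0.0334  0.2049] [-0.1289  0.2625  1.9464 -0.0003  0.933   0.836 ] [ 0.4412 -0.498   0.0232] [ 0.0213  0.0003 -0.0002] 0.08534252163427856
toolx ang -55.27478269692795
wrist screw 0.69 481 [ 0.4936 -0.0289  0.1044] ((493.0948486328125, -29.23513412475586), (35.92716979980469, 8.213617324829102), 34.70852279663086)
wrist 0.052 1817 [0.5045 0.0082 0.0544] ((489.7857360839844, -46.004493713378906), (133.7423095703125, 108.83175659179688), 77.37028503417969)
wrist 0.034 2127 [ 0.4874 -0.0642  0.0365] ((490.68792724609375, -47.33338165283203), (150.74461364746094, 62.05878829956055), 66.0935287475586)
```

View pics/wrist1.png

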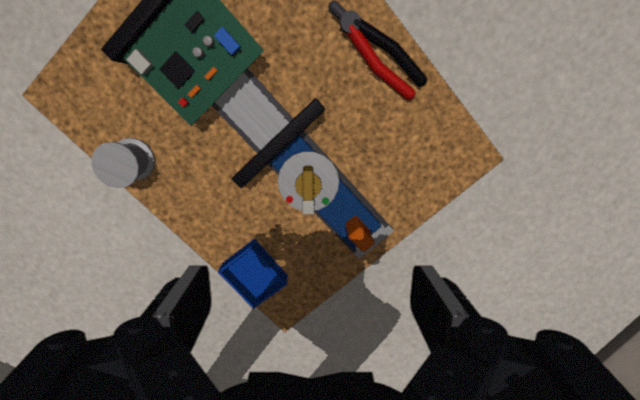

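>>> {"op": "drive_tool", "data": {"rows": [[1,[-0.003,0.04,0.003],0],[1,[-0.003,0.08,0.003],0],[1,[-0.003,0.1,0.003],0],[1,[-0.003,0.114,0.003],0],[1,[-0.003,0.114,0.003],0]]}}

```text
time: 3.6
position: [0.4931, -0.0293, 0.0904]
tcp_rot: [0.626, -0.329, 0.328, -0.626]
force: [-0.4, -0.5, 0.5]
opening: 0.0853
```

```bash
python3 m.py 2 wrist
```

```text
3.6 [ 0.4931 -0.0293  0.0904] [-0.1208  0.4279  2.0569  0.      0.658   0.8447] [-0.3564 -0.5193  0.4962] [-0.0375  0.0601  0.0741] 0.0852907647702614
toolx ang -55.321260691809584
wrist screw 0.93 1314 [ 0.4938 -0.0283  0.1042] ((492.8388977050781, -28.96523666381836), (36.888023376464844, 9.177735328674316), 34.87396240234375)
wrist 0.052 4209 [0.5046 0.0072 0.0544] ((489.6438293457031, -44.85124206542969), (132.07603454589844, 109.0469970703125), 77.16497802734375)
wrist 0.034 4095 [ 0.4892 -0.0598  0.0366] ((487.4535217285156, -49.598480224609375), (142.26092529296875, 93.30052947998047), 77.142333984375)
```

View pics/wrist2.png

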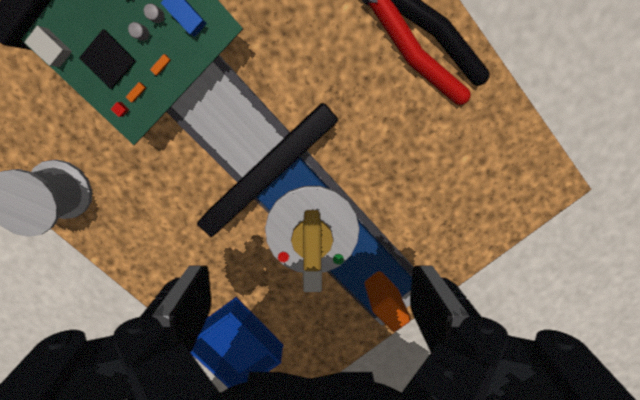

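The wing (column 311) is centred between the pads and upright in the picture, with its white end at (312, 280), so I'm closing on it.

>>> {"op": "drive_tool", "data": {"rows": [[0,[0,0,0],0],[0,[0,0,0],0],[0,[0,0,0],0],[0,[0,0,0],0],[0,[0,0,0],0],[0,[0,0,0],0],[0,[0,0,0],0],[0,[0,0,0],0]]}}

```text
time: 4.75
position: [0.4935, -0.0291, 0.0909]
tcp_rot: [-0.626, 0.328, -0.328, 0.626]
force: [0.5, 0.6, -0.2]
opening: -0.0
```

```bash
python3 m.py 3 wrist top
```

```text
4.75 [ 0.4935 -0.0291  0.0909] [-0.1203  0.4271  2.0567  0.      0.6578  0.8447] [ 0.4518  0.576  -0.1943] [ 0.0446  0.0341 -0.0081] -1.2813874643386938e-05
toolx ang -55.29483482705756
wrist screw 0.96 577 [ 0.5026 -0.0223  0.104 ] ((502.177734375, -23.064001083374023), (15.078245162963867, 10.581192016601562), 36.869876861572266)
```

View pics/wrist3.png

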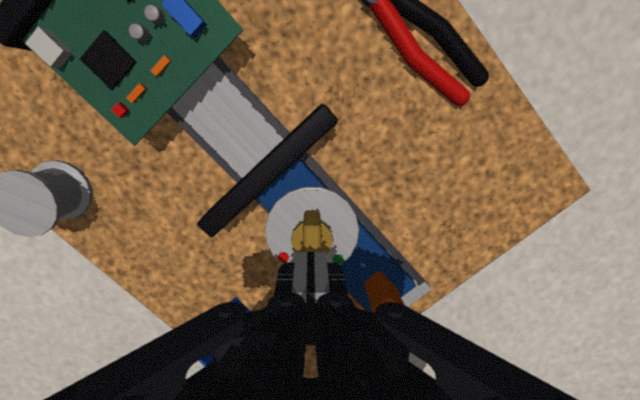

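Run:
```python
from h import *
np.set_printoptions(precision=3,suppress=True,linewidth=200)
o=env.get_obs();p=env.get_image("wrist");T=T_wc(p,o)
cv2.imwrite("pics/w4.png",cv2.resize(p["img"][190:390,230:400],None,fx=3,fy=3,interpolation=cv2.INTER_CUBIC))
K=p["K"];Tt=np.array(p["tool_from_camera"])
for v in [215,230,250,262,275,285,300,360]:
    print(v,[(u,tuple(np.round((Tt@np.r_[(u-K[0,2])/K[0,0]*z,(v-K[1,2])/K[1,1]*z,z,1])[:3]*1000).astype(int))) for u in range(290,335,5) for z in [p["range_z"][v,u]]])
g=np.array([0,-.011,0,1]);
for g in ([0,-.011,0,1],[0,.008,0,1]):
    c=np.linalg.inv(Tt)@g;print((K@c[:3])/c[2])
```

```text
215 [(290, (np.int64(-13), np.int64(23), np.int64(10))), (295, (np.int64(-10), np.int64(23), np.int64(10))), (300, (np.int64(-7), np.int64(22), np.int64(11))), (305, (np.int64(-4), np.int64(3), np.int64(17))), (310, (np.int64(-1), np.int64(2), np.int64(17))), (315, (np.int64(1), np.int64(2), np.int64(17))), (320, (np.int64(4), np.int64(7), np.int64(16))), (325, (np.int64(7), np.int64(22), np.int64(10))), (330, (np.int64(10), np.int64(23), np.int64(10)))]
230 [(290, (np.int64(-13), np.int64(23), np.int64(1))), (295, (np.int64(-10), np.int64(9), np.int64(6))), (300, (np.int64(-7), np.int64(9), np.int64(6))), (305, (np.int64(-4), np.int64(-13), np.int64(15))), (310, (np.int64(-1), np.int64(-13), np.int64(15))), (315, (np.int64(1), np.int64(-13), np.int64(15))), (320, (np.int64(3), np.int64(-12), np.int64(14))), (325, (np.int64(7), np.int64(9), np.int64(6))), (330, (np.int64(10), np.int64(11), np.int64(5)))]
250 [(290, (np.int64(-13), np.int64(22), np.int64(-12))), (295, (np.int64(-10), np.int64(9), np.int64(-6))), (300, (np.int64(-7), np.int64(10), np.int64(-6))), (305, (np.int64(-4), n
[... 1977 characters left out ...]
(-62), np.int64(8))), (320, (np.int64(2), np.int64(-68), np.int64(12))), (325, (np.int64(4), np.int64(-68), np.int64(12))), (330, (np.int64(5), np.int64(-70), np.int64(13)))]
360 [(290, (np.int64(-6), np.int64(-101), np.int64(17))), (295, (np.int64(-5), np.int64(-93), np.int64(9))), (300, (np.int64(-5), np.int64(-74), np.int64(-7))), (305, (np.int64(-6), np.int64(76), np.int64(-140))), (310, (np.int64(-2), np.int64(76), np.int64(-141))), (315, (np.int64(3), np.int64(76), np.int64(-140))), (320, (np.int64(2), np.int64(-74), np.int64(-8))), (325, (np.int64(-1), np.int64(-168), np.int64(76))), (330, (np.int64(3), np.int64(-99), np.int64(15)))]
[312.796 256.148   1.   ]
[312.536 241.046   1.   ]
```

View pics/w4.png

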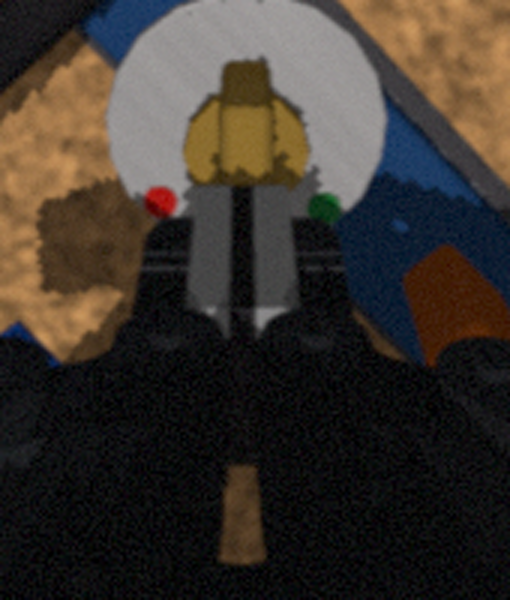

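Run:
```python
from h import *
np.set_printoptions(precision=3,suppress=True,linewidth=200)
o=env.get_obs();p=env.get_image("scene")
cv2.imwrite("pics/s5.png",cv2.resize(p["img"][100:300,160:420],None,fx=3,fy=3,interpolation=cv2.INTER_CUBIC))
C=p["camera_from_world"];M=R.from_quat(o["tcp_rot"]).as_matrix()
for y in (-.03,0,.008):
    c=C@np.r_[o["position"]+M@[0,y,0],1];print(y,(p["K"]@c[:3])/c[2],c[2])
T=T_wc(p);q=pts(p,np.ones((400,640),bool),T)
w=q[(np.linalg.norm(q[:,:2]-o["position"][:2],axis=1)<.025)]
print(np.histogram(w[:,2],np.arange(.06,.2,.01)))
```

```text
-0.03 [267.799 187.82    1.   ] 0.6278968496593477
0 [269.338 199.802   1.   ] 0.6496937284015807
0.008 [269.731 202.863   1.   ] 0.6555062293995095
(array([ 85, 197,  93,  84, 116,   6,  41,  65,  55,  16,  57,  30,  76,  69]), array([0.06, 0.07, 0.08, 0.09, 0.1 , 0.11, 0.12, 0.13, 0.14, 0.15, 0.16, 0.17, 0.18, 0.19, 0.2 ]))
```

View pics/s5.png

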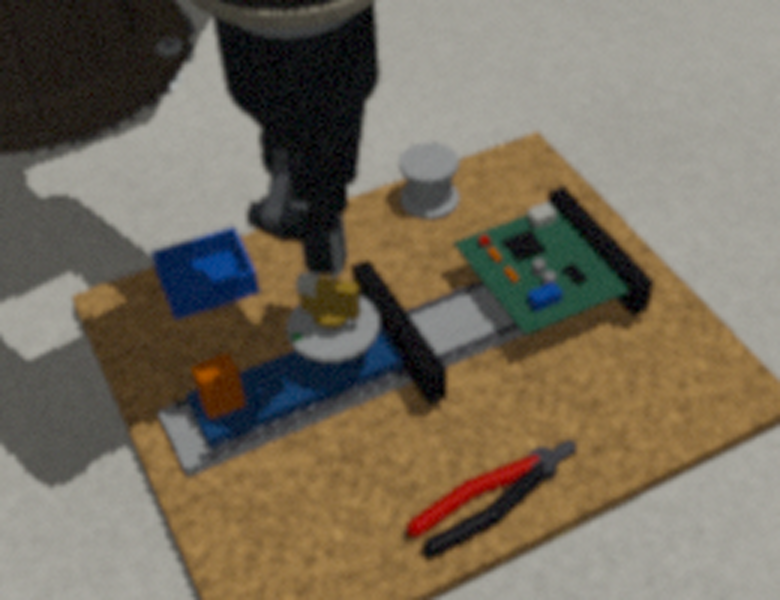

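Run:
```python
from h import *
np.set_printoptions(precision=1,suppress=True,linewidth=200)
o=env.get_obs();p=env.get_image("wrist");Tt=np.array(p["tool_from_camera"])
q=pts(p,np.ones((400,640),bool),Tt)*1000
s=q[(abs(q[:,0]+1)<12)&(abs(q[:,2])<16)&(q[:,1]<-18)]
print(len(s),np.sort(s[:,1])[-30:]); t=s[s[:,1]>-45];print(t.min(0),t.max(0),t.mean(0))
p=env.get_image("scene");T=T_wc(p);M=R.from_quat(o["tcp_rot"]).as_matrix()
q=(pts(p,np.ones((400,640),bool),T)-o["position"])@M*1000
s=q[(abs(q[:,0])<20)&(abs(q[:,2])<20)&(q[:,1]<-18)]
print(np.sort(s[:,1])[-30:]);t=s[s[:,1]>-50];print(t.min(0),t.max(0))
```

```text
7653 [-30.2 -30.2 -30.2 -30.1 -30.1 -30.1 -30.1 -30.1 -30.  -30.  -30.  -29.9 -29.8 -29.8 -29.8 -29.7 -29.6 -29.6 -29.6 -29.6 -29.6 -29.4 -29.3 -29.2 -29.2 -29.1 -29.1 -29.  -28.9 -28. ]
[-13.  -45.    6.2] [ 10.9 -28.   12. ] [ -1.  -38.    9.4]
[-36.4 -36.2 -35.8 -35.6 -35.4 -35.2 -35.2 -35.1 -35.  -34.7 -34.1 -33.8 -33.8 -33.7 -33.3 -32.8 -32.6 -32.4 -32.1 -31.5 -31.2 -31.1 -30.3 -30.  -28.7 -28.1 -28.1 -26.8 -26.7 -26.3]
[ -6.9 -49.9 -10.4] [ 14.4 -26.3  11.9]
```

Both cameras put the shut fingertips about 30 mm behind the reported TCP. That is about 38 mm short of the stated geometry, so the fingers shut above the wing without touching it. I'll open, go 38 mm lower and try again.

>>> {"op": "drive_tool", "data": {"rows": [[1,[0,0,0],0],[1,[0,0,0],0],[1,[0,0,0],0],[1,[0,0,0],0],[1,[0,0.01,0],0],[1,[0,0.025,0],0],[1,[0,0.037,0],0],[1,[0,0.037,0],0]]}}

```text
time: 6.25
position: [0.4925, -0.029, 0.0526]
tcp_rot: [0.627, -0.329, 0.327, -0.626]
force: [0.5, 0.8, -0.1]
opening: 0.0854
```

```bash
python3 m.py 6 wrist
```

```text
6.25 [ 0.4925 -0.029   0.0526] [-0.1203  0.4927  2.0828 -0.      0.5686  0.8447] [ 0.545   0.8135 -0.08  ] [0.0251 0.0316 0.0343] 0.08541068788598695
toolx ang -55.29031520399837
wrist screw 0.92 2023 [ 0.4945 -0.028   0.1042] ((493.0392150878906, -28.850730895996094), (36.39385986328125, 8.988664627075195), 34.98533630371094)
wrist 0.052 6148 [0.5051 0.0064 0.0544] ((489.3355407714844, -45.492820739746094), (133.5229034423828, 109.17332458496094), 77.14781951904297)
wrist 0.034 5001 [ 0.4907 -0.0519  0.0366] ((488.79742431640625, -50.114097595214844), (142.73159790039062, 100.90886688232422), 77.13382720947266)
```

View pics/wrist6.png

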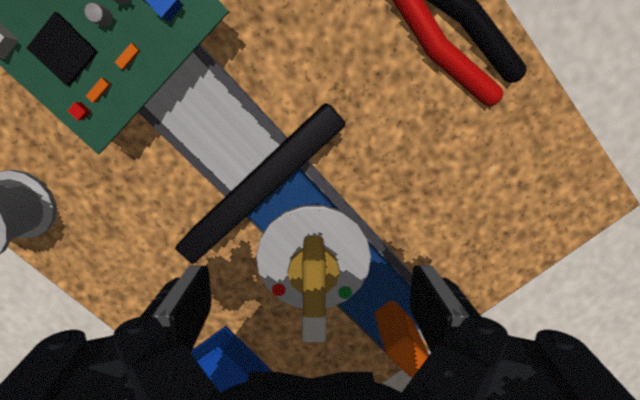

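Wing centred at column 313, between the fingertips at columns 205 and 418. Closing.

>>> {"op": "drive_tool", "data": {"rows": [[0,[0,0,0],0],[0,[0,0,0],0],[0,[0,0,0],0],[0,[0,0,0],0],[0,[0,0,0],0],[0,[0,0,0],0],[0,[0,0,0],0],[0,[0,0,0],0]]}}

```text
time: 7.4
position: [0.4941, -0.0294, 0.0544]
tcp_rot: [-0.626, 0.328, -0.329, 0.626]
force: [-0.6, -3.1, 8.5]
opening: 0.0186
```

```bash
python3 m.py 7 wrist
```

```text
7.4 [ 0.4941 -0.0294  0.0544] [-0.1205  0.4896  2.0814 -0.0003  0.5694  0.8447] [-0.5955 -3.1025  8.542 ] [-0.4042  0.056  -0.0037] 0.018573916806171414
toolx ang -55.2888553222801
wrist screw 0.59 1991 [ 0.4944 -0.0277  0.1042] ((493.0639343261719, -28.717111587524414), (37.195289611816406, 9.082633972167969), 35.158714294433594)
wrist 0.052 5724 [0.506  0.0125 0.0543] ((502.50347900390625, 13.075531959533691), (14.071085929870605, 109.60067749023438), 77.10460662841797)
wrist 0.034 3517 [ 0.4987 -0.0392  0.0365] ((490.88592529296875, -43.24732971191406), (129.0377197265625, 104.57982635498047), 77.11186981201172)
```

View pics/wrist7.png

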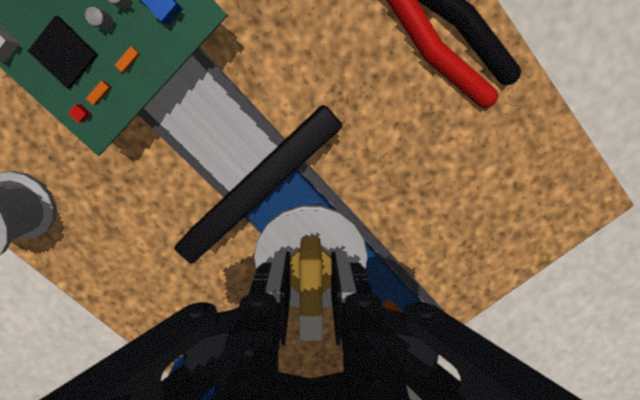

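>>> {"op": "drive_tool", "data": {"rows": [[0,[0,-0.002,0],0],[0,[0,-0.004,0],0],[0,[0,-0.006,0],0],[0,[0,-0.006,0],0],[0,[0,-0.006,0],0]]}}

```text
time: 8.18
position: [0.4943, -0.0294, 0.0583]
tcp_rot: [0.626, -0.328, 0.328, -0.626]
force: [16.1, -4.6, -52.2]
opening: 0.0076
```

```bash
python3 m.py 8 wrist scene;python3 -c "
import cv2;a=cv2.imread('pics/scene8.png');cv2.imwrite('pics/s8.png',cv2.resize(a[150:250,200:340],None,fx=5,fy=5,interpolation=2))
a=cv2.imread('pics/wrist8.png');cv2.imwrite('pics/w8.png',cv2.resize(a[200:400,210:410],None,fx=3,fy=3,interpolation=2))"
```

```text
8.175 [ 0.4943 -0.0294  0.0583] [-0.1206  0.4832  2.078  -0.0004  0.58    0.8446] [ 16.0922  -4.5705 -52.2402] [-0.7846 -2.564   0.075 ] 0.007611300338915164
toolx ang -55.2856677769953
wrist screw 0.96 1640 [ 0.4945 -0.028   0.1042] ((493.0229187011719, -29.786998748779297), (37.340206146240234, 9.441343307495117), 34.47468566894531)
wrist 0.052 5431 [0.5059 0.0116 0.0543] ((502.43017578125, 12.153512001037598), (14.10466480255127, 109.57343292236328), 77.15811157226562)
wrist 0.034 3911 [ 0.4964 -0.0456  0.0365] ((477.76727294921875, -34.55915832519531), (143.24952697753906, 102.34294128417969), 63.90766143798828)
scene screw 0.73 0 0 0
scene 0.052 381 [ 0.5061 -0.004   0.0559] ((491.0558166503906, -48.373497009277344), (136.75079345703125, 107.59131622314453), 76.96151733398438)
scene 0.034 880 [ 0.4949 -0.0616  0.0381] ((501.93902587890625, -57.155364990234375), (136.2288055419922, 99.93135070800781), 84.49584197998047)
```

View pics/w8.png

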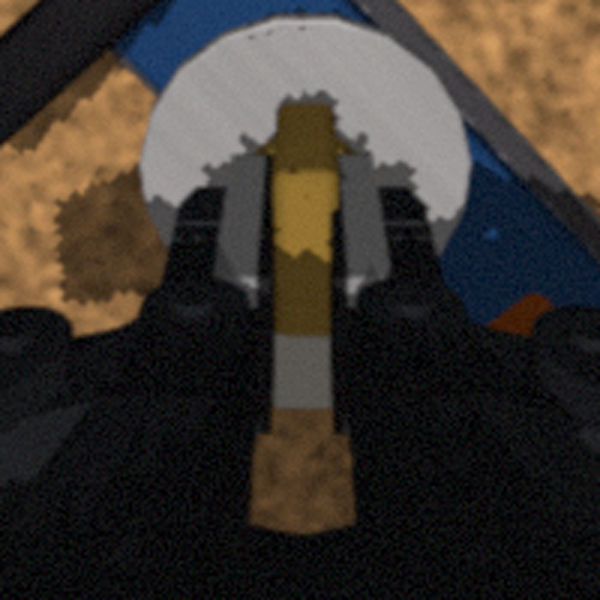

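View pics/s8.png

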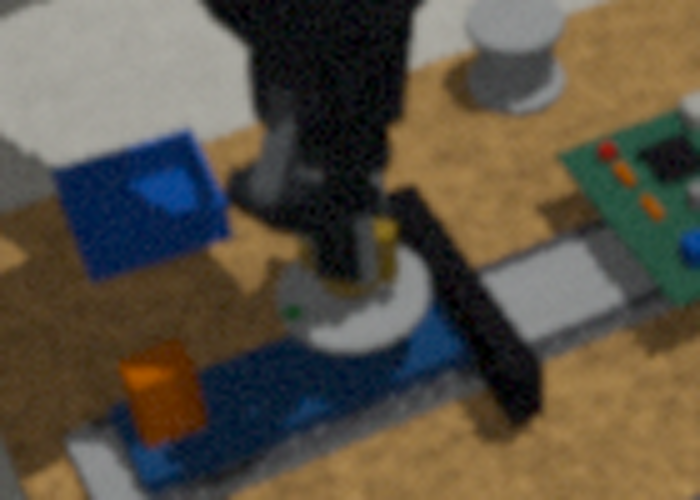

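The pads are now on both flat sides of the wing, but they caught it early and pull upward with 52 N. I'll relax the height.

>>> {"op": "drive_tool", "data": {"rows": [[0,[0,0.001,0],0],[0,[0,0.002,0],0],[0,[0,0.002,0],0]]}}

```text
time: 8.85
position: [0.4945, -0.0295, 0.0578]
tcp_rot: [-0.626, 0.328, -0.329, 0.627]
force: [7.4, -4.2, -11.8]
opening: 0.0076
```

>>> {"op": "drive_tool", "data": {"rows": [[0,[-0.0034,0,0.0037],0],[0,[-0.0068,0,0.0074],0],[0,[-0.0101,0,0.0111],0],[0,[-0.0135,0,0.0147],0],[0,[-0.0203,0,0.0221],0],[0,[-0.027,0,0.0295],0],[0,[-0.027,0,0.0295],0]]}}

```text
time: 9.72
position: [0.5036, 0.0103, 0.0578]
tcp_rot: [-0.626, 0.327, -0.329, 0.627]
force: [7.6, 3.5, -11.4]
opening: 0.0075
```

```bash
python3 m.py 9 wrist top
```

```text
9.725 [0.5036 0.0103 0.0578] [-0.0399  0.4918  2.0604  0.0002  0.5877  0.9245] [  7.5667   3.5402 -11.4032] [ 0.7179 -1.1293  0.063 ] 0.0074897809947565164
toolx ang -55.266315335456
wrist screw 0.59 1649 [0.5036 0.0117 0.1043] ((501.7480163574219, 10.107980728149414), (37.11012649536133, 8.848151206970215), 35.16735076904297)
wrist 0.052 5508 [0.5151 0.0515 0.0544] ((511.3514099121094, 52.11698532104492), (14.052498817443848, 109.84078216552734), 77.12106323242188)
wrist 0.034 3874 [ 0.5055 -0.0054  0.0365] ((490.2421875, 5.399299621582031), (140.9232177734375, 95.80132293701172), 63.49589538574219)
```

View pics/wrist9.png

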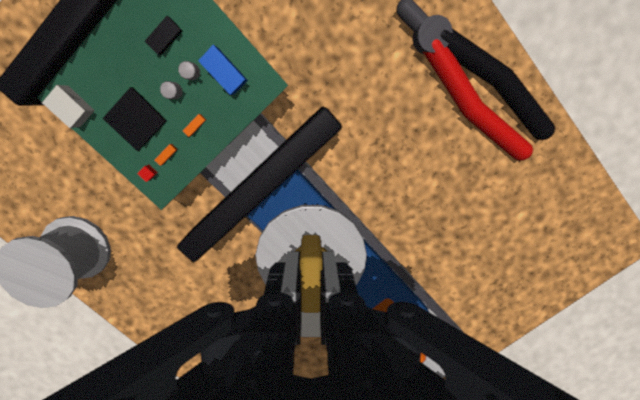

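>>> {"op": "drive_tool", "data": {"rows": [[0,[-0.0034,0,0.0037],0],[0,[-0.0068,0,0.0074],0],[0,[-0.0101,0,0.0111],0],[0,[-0.0115,0,0.0125],0],[0,[-0.0115,0,0.0125],0],[0,[-0.0115,0,0.0125],0]]}}

```text
time: 10.78
position: [0.5072, 0.0262, 0.0578]
tcp_rot: [-0.626, 0.327, -0.329, 0.627]
force: [7.9, -3.4, -10.6]
opening: 0.0076
```

>>> {"op": "drive_tool", "data": {"rows": [[0,[-0.0007,0,0.0007],0],[0,[-0.0014,0,0.0015],0],[0,[-0.0014,0,0.0015],0]]}}

```text
time: 11.15
position: [0.5076, 0.028, 0.0578]
tcp_rot: [-0.626, 0.327, -0.329, 0.627]
force: [7.6, -6.4, -10.7]
opening: 0.0076
```

>>> {"op": "drive_tool", "data": {"rows": [[0,[-0.0007,0,0.0007],0],[0,[-0.0014,0,0.0015],0],[0,[-0.0014,0,0.0015],0]]}}

```text
time: 11.52
position: [0.5078, 0.0293, 0.0578]
tcp_rot: [0.627, -0.327, 0.328, -0.626]
force: [6.1, -17.4, -9.3]
opening: 0.0078
```

>>> {"op": "drive_tool", "data": {"rows": [[0,[-0.0007,0,0.0007],0],[0,[-0.0007,0,0.0007],0],[0,[-0.0007,0,0.0007],0]]}}

```text
time: 11.9
position: [0.5078, 0.0295, 0.0578]
tcp_rot: [0.627, -0.327, 0.328, -0.626]
force: [4.0, -27.9, -6.8]
opening: 0.0077
```

```bash
python3 m.py 10 wrist top
```

```text
11.9 [0.5078 0.0295 0.0578] [ 0.      0.4971  2.0483 -0.0037  0.5953  0.9672] [  4.0051 -27.872   -6.8064] [-4.7614 -0.6316  0.0801] 0.007675228553558113
toolx ang -55.24028596840472
wrist screw 0.62 1526 [0.5076 0.0307 0.1043] ((505.80841064453125, 29.295684814453125), (37.02923583984375, 7.933163642883301), 33.5103645324707)
wrist 0.052 5504 [0.5192 0.0701 0.0543] ((515.5830688476562, 70.74594116210938), (14.089110374450684, 109.96772766113281), 77.10092163085938)
wrist 0.034 3797 [0.5096 0.0118 0.0365] ((491.9740905761719, 24.668434143066406), (142.46109008789062, 102.246826171875), 63.20957565307617)
```

View pics/wrist10.png

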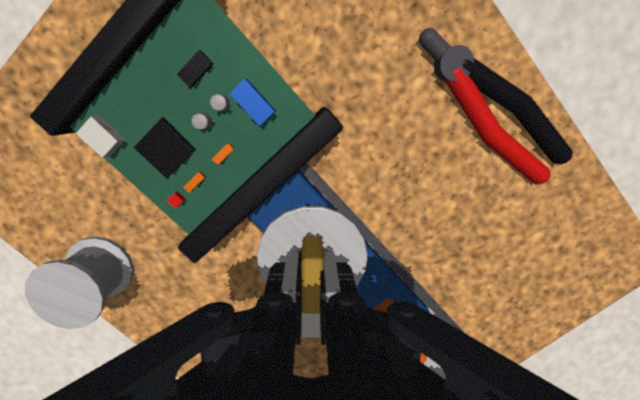

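The jaw is against the board and holding about 28 N. Now I'll turn clockwise; I expect the seat after about 47 degrees.

>>> {"op": "drive_tool", "data": {"rows": [[0,[0,0,0],5],[0,[0,0,0],10],[0,[0,0,0],15],[0,[0,0,0],20],[0,[0,0,0],20]]}}

```text
time: 12.82
position: [0.5081, 0.0291, 0.0578]
tcp_rot: [0.56, -0.431, 0.433, -0.559]
force: [6.2, -33.4, -7.6]
opening: 0.0074
```

```bash
python3 m.py 11 wrist; python3 -c "
import cv2
a=cv2.imread('pics/wrist11.png');cv2.imwrite('pics/w11.png',cv2.resize(a[200:400,210:410],None,fx=3,fy=3,interpolation=2))"
```

```text
12.825 [0.5081 0.0291 0.0578] [-0.0005  0.4971  2.0481 -0.0044  0.5951  1.3177] [  6.2329 -33.3603  -7.6094] [-5.5177 -0.8131  0.0311] 0.007441102505129179
toolx ang -75.32173815258892
wrist screw 0.93 1631 [0.5083 0.0301 0.1042] ((506.24237060546875, 28.936323165893555), (36.80918502807617, 8.835606575012207), 14.348343849182129)
wrist 0.052 5485 [0.5189 0.063  0.0544] ((502.20806884765625, 10.905555725097656), (136.3741455078125, 109.4098892211914), 77.15835571289062)
wrist 0.034 5813 [ 0.5051 -0.0021  0.0365] ((518.063720703125, 3.1173095703125), (140.9199676513672, 74.14740753173828), 76.69645690917969)
```

View pics/w11.png

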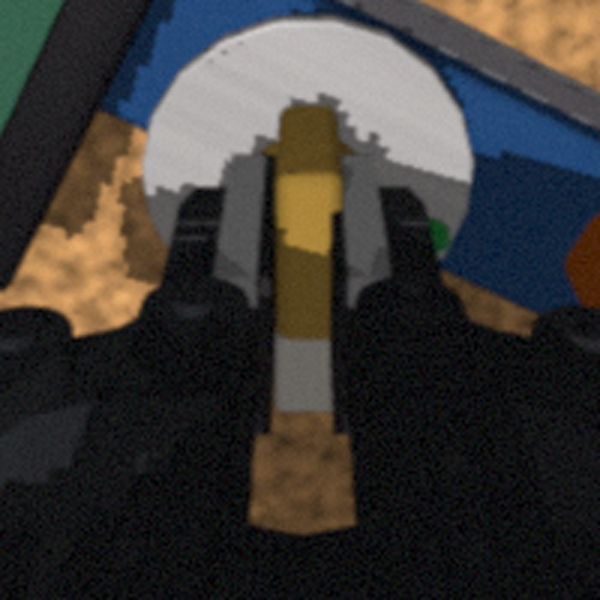

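>>> {"op": "drive_tool", "data": {"rows": [[0,[0,0,0],5],[0,[0,0,0],10],[0,[0,0,0],15],[0,[0,0,0],20],[0,[0,0,0],25],[0,[0,0,0],25]]}}

```text
time: 13.72
position: [0.5082, 0.0285, 0.0579]
tcp_rot: [0.453, -0.542, 0.544, -0.453]
force: [6.5, -40.5, -9.0]
opening: 0.0071
```

```bash
python3 m.py 12 wrist
```

```text
13.725 [0.5082 0.0285 0.0579] [-0.0011  0.4971  2.048  -0.0054  0.595   1.754 ] [  6.5375 -40.5188  -8.9799] [-6.7842 -0.9016  0.0549] 0.0071471220641988265
toolx ang -100.30550919098465
wrist screw 0.81 1621 [0.5085 0.0291 0.1042] ((505.981201171875, 29.086990356445312), (8.86574935913086, 37.23093795776367), 79.01060485839844)
wrist 0.052 4690 [0.5239 0.059  0.0545] ((495.51995849609375, 28.53191375732422), (142.727294921875, 92.41374206542969), 56.11997604370117)
wrist 0.034 6945 [ 0.505  -0.0047  0.0366] ((511.0089416503906, 2.1926193237304688), (135.7588653564453, 106.02639770507812), 84.34529876708984)
```

>>> {"op": "drive_tool", "data": {"rows": [[0,[0,0,0],1],[0,[0,0,0],2],[0,[0,0,0],3],[0,[0,0,0],3]]}}

```text
time: 14.38
position: [0.5082, 0.0285, 0.0579]
tcp_rot: [0.439, -0.553, 0.555, -0.439]
force: [6.1, -40.2, -9.1]
opening: 0.0075
```

```bash
python3 m.py 13 wrist
```

```text
14.375 [0.5082 0.0285 0.0579] [-0.0011  0.4971  2.048  -0.0055  0.595   1.8051] [  6.1184 -40.2347  -9.132 ] [-6.9056 -0.9056  0.1796] 0.007506338876365066
toolx ang -103.22646737457566
wrist screw 0.57 1563 [0.5089 0.029  0.1041] ((506.4036865234375, 29.564044952392578), (8.878981590270996, 36.616981506347656), 74.12400817871094)
wrist 0.052 4618 [0.5246 0.0589 0.0544] ((509.350830078125, 9.589309692382812), (136.076171875, 94.67607879638672), 77.06576538085938)
wrist 0.034 6995 [ 0.505  -0.0055  0.0366] ((511.67950439453125, 1.47967529296875), (135.44239807128906, 102.54846954345703), 83.55101013183594)
```

>>> {"op": "drive_tool", "data": {"rows": [[0,[0,0,0],1],[0,[0,0,0],2],[0,[0,0,0],3],[0,[0,0,0],3]]}}

```text
time: 15.02
position: [0.5082, 0.0285, 0.0579]
tcp_rot: [0.425, -0.564, 0.567, -0.424]
force: [6.1, -41.9, -8.3]
opening: 0.0076
```

```bash
python3 m.py 14 wrist; python3 -c "
import cv2
a=cv2.imread('pics/wrist14.png');cv2.imwrite('pics/w14.png',cv2.resize(a[200:400,210:410],None,fx=3,fy=3,interpolation=2))"
```

```text
15.025 [0.5082 0.0285 0.0579] [-0.0009  0.4971  2.048  -0.006   0.5951  1.8569] [  6.072  -41.8757  -8.2891] [-6.7875 -0.917   1.108 ] 0.007570578533335903
toolx ang -106.1613641262045
wrist screw 0.61 1542 [0.5092 0.0288 0.1041] ((506.1139831542969, 29.30179214477539), (8.837248802185059, 37.54475021362305), 74.1422119140625)
wrist 0.052 4478 [0.5252 0.0583 0.0544] ((510.6974182128906, 9.102210998535156), (136.24317932128906, 92.40042877197266), 77.24393463134766)
wrist 0.034 7048 [ 0.5048 -0.0063  0.0366] ((515.094970703125, 0.9851150512695312), (134.2327423095703, 96.23723602294922), 83.82304382324219)
```

View pics/w14.png

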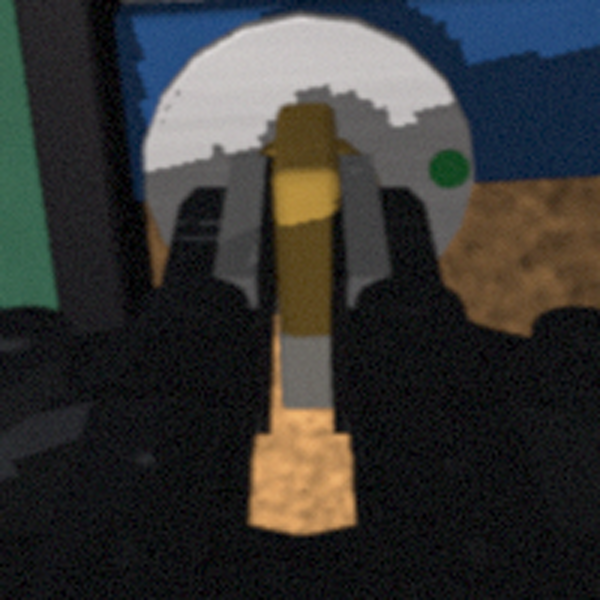

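The moment rose to 1.1 N m and the wing stopped following, so the screw is seated. Now back off to tool x angle about -13 degrees.

>>> {"op": "drive_tool", "data": {"rows": [[0,[0,0,0],-5],[0,[0,0,0],-12],[0,[0,0,0],-19],[0,[0,0,0],-26],[0,[0,0,0],-33],[0,[0,0,0],-40],[0,[0,0,0],-47],[0,[0,0,0],-47]]}}

```text
time: 16.18
position: [0.5079, 0.0294, 0.0578]
tcp_rot: [0.616, -0.348, 0.35, -0.615]
force: [5.1, -29.0, -7.9]
opening: 0.0073
```

```bash
python3 m.py 15 wrist
```

```text
16.175 [0.5079 0.0294 0.0578] [-0.0001  0.4971  2.0483 -0.0038  0.5953  1.0349] [  5.0506 -28.9772  -7.9046] [-4.8159 -0.6496  0.1088] 0.007299244060081853
toolx ang -59.12194691770348
wrist screw 0.97 1645 [0.5078 0.0306 0.1043] ((506.16485595703125, 28.897014617919922), (37.25078582763672, 9.408425331115723), 30.87665557861328)
wrist 0.052 5316 [0.5196 0.0701 0.0544] ((515.6650390625, 70.69465637207031), (14.031449317932129, 109.22343444824219), 77.12577056884766)
wrist 0.034 4348 [0.5083 0.0053 0.0366] ((507.4557800292969, 14.720802307128906), (147.5086669921875, 69.86444854736328), 62.043636322021484)
```

>>> {"op": "drive_tool", "data": {"rows": [[0,[0,0,0],-7],[0,[0,0,0],-14],[0,[0,0,0],-21],[0,[0,0,0],-28],[0,[0,0,0],-35],[0,[0,0,0],-42],[0,[0,0,0],-46],[0,[0,0,0],-46]]}}

```text
time: 17.32
position: [0.5069, 0.0299, 0.0578]
tcp_rot: [0.703, -0.081, 0.081, -0.702]
force: [0.4, -22.1, -4.0]
opening: 0.0073
```

```bash
python3 m.py 16 wrist top; python3 -c "
import cv2
a=cv2.imread('pics/wrist16.png');cv2.imwrite('pics/w16.png',cv2.resize(a,None,fx=1.25,fy=1.25,interpolation=2))"
```

```text
17.325 [0.5069 0.0299 0.0578] [ 0.0004  0.4969  2.0491 -0.0029  0.5964  0.2329] [  0.4221 -22.1315  -4.0313] [-3.8676  0.0758  0.0438] 0.007310159617497706
toolx ang -13.182710791482199
wrist screw 0.56 1600 [0.5064 0.0314 0.1042] ((506.31475830078125, 29.17119598388672), (36.93494415283203, 8.786640167236328), 78.03169250488281)
wrist 0.052 6028 [0.515  0.0671 0.0544] ((504.2572021484375, 21.046669006347656), (116.45771026611328, 110.08534240722656), 77.09465026855469)
wrist 0.034 1923 [0.5103 0.0481 0.0365] ((501.973876953125, 8.308357238769531), (142.11424255371094, 106.91842651367188), 77.14545440673828)
```

View pics/w16.png

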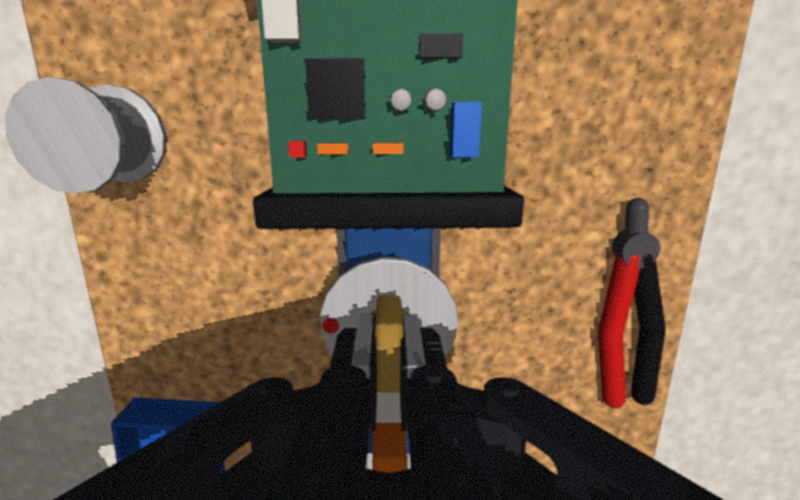

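View pics/top16.png

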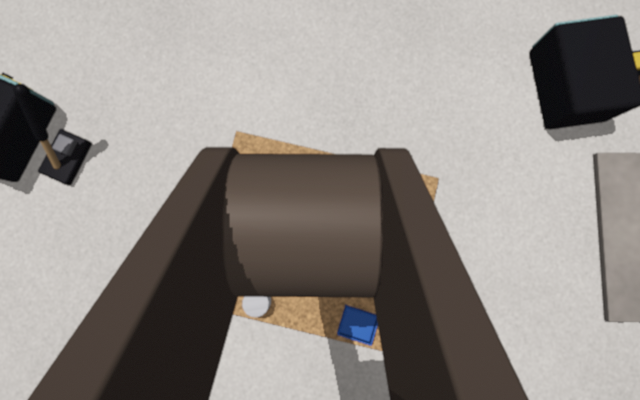

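The wing (388, 370) points along holder -y with its white end towards the lug and the red dot uncovered at (330, 325). The jaw bar touches the board at row 193, and the bystanders haven't moved.

```bash
python3 -c "
from station import env
print(env.sign_off())"
```

```text
the job is handed in; nothing more can be done
None
```

The holder is closed and the job is handed in at about 17.5 s of the 51 s allowed. The hand-in gives no verdict, so what follows is from my own measurements.

- **Grasp:** I pinched the thumbscrew wing and used it to slide the jaw about 59 mm, without touching the lug. The jaw met a firm stop, with the push rising to about 28 N.
- **Seating:** I turned the screw about 48° clockwise. The moment rose to 1.1 N m and the wing stopped turning, so I took that as seated.
- **Back-off:** I then turned it back to the quarter-turn position.

**Last checks:**
- **Wing angle:** the wing stands at 78° in the world frame; a quarter turn back should be about 77°. The white end points to the green-dot side.
- **Jaw:** the bar sits against the board in the wrist picture, with about 22 N of push still on it.
- **Grip:** the fingers are still shut on the wing.
- **Bystanders:** the spool, tin and cutters look unmoved, but I judged that from the pictures and did not measure it.

**Disagreements:**
- **Fingertip position:** the fingertips stood about 38 mm farther back than stated. My first close went above the wing without touching it. After I lowered the tool by that amount, the second close pressed lightly on the screw below the wing at about 8 N, so I raised it 6 mm. The grip then pulled upward with 52 N for a moment before I eased it.
- **Opening reading:** it shows 7.3 mm on the 9 mm wing.
- **Seated angle:** the measured wing angle at the seat was about -16°, where I expected -13°.

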